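# Feel out the sprocket gap with setting forks

## Task

The gap between the collar and the sprung sprocket on this drive shaft has to be set: slide a setting fork down over the shaft into the gap and find by feel the one that fits, going in with a light drag and staying nipped between collar and hub, not one that drops in loose, and never force one that will not go. Leave the fitting fork fully home on the shaft, upright and let go, with the other two hanging in their rack, and do not disturb the other things on the bench.

Things in the scene. Friction and masses are not known exactly. Their poses are not given: they have to be found in the camera images.
- thin_grip (a point): Centre of the black grip, 24 mm (x) by 14 mm (y) by 44 mm tall (z up), of the upright thin setting fork, about 75 g. Under the grip a black shoulder 66 x 20 x 8 mm, then a plain steel blade 5.0 mm thick (y) and 52 mm wide (x).
- medium_grip (a point): Centre of the black grip, 32 mm (x) by 14 mm (y) by 44 mm tall (z up), of the upright medium setting fork, about 115 g. Under the grip a black shoulder 66 x 20 x 8 mm, then a plain steel blade 7.5 mm thick (y) and 52 mm wide (x).
- thick_grip (a point): Centre of the black grip, 40 mm (x) by 14 mm (y) by 44 mm tall (z up), of the upright thick setting fork, about 155 g. Under the grip a black shoulder 66 x 20 x 8 mm, then a plain steel blade 10.0 mm thick (y) and 52 mm wide (x).
- fork_thin: Whole thin fork; origin mid-underside of the shoulder, 30 mm below the grip's centre. Below it (all forks) 20 mm of solid blade, then two legs 38 mm long beside a slot 28 mm wide: slot's top edge 50 mm, leg tips 88 mm below the grip's centre. The legs' last 13 mm taper, each face by 1.5 mm, and the slot's mouth flares to 36 mm.
- fork_medium: Whole medium fork, same origin and shape as the thin one.
- fork_thick: Whole thick fork, same origin and shape as the thin one.
- unit: Fixed conveyor drive-shaft unit, base 150 x 275 mm, origin on the bench below point gap. Level square steel shaft, 25 mm across, along y, axis 85 mm up. Pillow blocks at y = -55 and +165 mm, tops 121 mm up. Along +y from the collar's face (y = 0): the gap, then the white sprocket, hub 56 mm diameter and 34 mm long, toothed rim 112 mm diameter.
- gap (a point): Middle of the shaft's flat top in the plane of the collar's face, 97.5 mm above the bench; axes as the unit's. A fork that is home has its slot edge on the shaft (grip centre 50 mm above this point), blade x along this x and one face on the collar, so its middle lies half its thickness to the +y side. A wave spring presses the sprocket towards the gap.
- collar: Fixed steel clamp collar on the shaft, 48 mm diameter, 16 mm long: the gap's rigid side; origin on the shaft axis in its gap face. The hub opposite is sprung (3 N, plus 0.8 N per mm) and yields 2.7 mm, then is solid. Both have 3 mm chamfers. The gap, 2.6 to 9.7 mm, is not measured: too thin a fork has no drag, too thick a one stops 25 mm or more short; the one that fits takes 3 to 12 N.
- rack: Fixed plywood rack, 100 mm (x) by 160 mm (y), top 75 mm above the bench, origin on the bench under its middle. Three slots, 56 mm (x) by 13 mm (y), at y = -48, 0 and +48 mm; one fork hangs in each, in any order, blade along x, shoulder on the rack's top (grip centre 105 mm above the bench).
- hammer: Bystander: hammer with a wooden handle lying on the bench.
- wrench: Bystander: steel open-ended wrench lying on the bench.
- spare_collar: Bystander: spare dark steel collar, 48 mm diameter, 16 mm high, lying flat.
- module_a: Bystander: blue plastic belt module, 50 x 150 x 13 mm.
- module_b: Bystander: second blue belt module.
- spray_can: Bystander: standing aluminium can, 54 mm diameter, 155 mm tall.
- spare_sprocket: Bystander: spare white sprocket lying flat, 112 mm diameter, 40 mm high.
There are look-alikes about, which are no part of the job. Of the things shaped like the rack, the plywood one is meant.

How it is judged:
By the outcome, as a careful person would: the job done as asked, in the order asked, and still so for the second after the job is handed in, with the robot touching nothing.
It also fails if it takes over 72 s, if anything falls off the work surface, if the arm or the gripper's body presses on something with over 40 N, if the wrist force passes 120 N, or if a joint passes its speed limit or range.

## Robot

A 6-joint arm with a two-finger parallel gripper is mounted at the origin on the work surface. World frame = base frame: x ahead of the robot, y to its left, z up, the work surface at z = 0. Lengths are in m, angles in degrees, forces in N, time in s.
With the tool pointing down it reaches from about 0.3 to 0.95 m from the base axis. Payload 3.1 kg.
Tool frame: the origin (TCP) lies midway between the tips of the shut fingers; the grasp point (between the pads) lies arm.hold_point_z behind it (arm.hold_point_z is the distance from the TCP to the grasp point, in m); z points along the fingers, y is the line along which they close (so a half turn about z gives the same grasp; the last joint's range is limited). The gripper opens to 85 mm and grips with 20 to 120 N. Pads are 22 mm wide; open, the fingers measure 114 mm over their backs; the gripper's body (76 mm by 85 mm) begins 54 mm behind the grasp point. The pads swing forward as they close: fully open they stand 13 mm farther back than shut.
Start: joints at [-74.926, 17.653, 93.61, -0, 68.738, -3.994], TCP at [0.204, -0.591, 0.231] pointing down, gripper open.
Joint ranges: [-175.34, 175.34], [-45.06, 112.39], [2.9, 150.54], [-68.45, 248.45], [3.09, 151.38], [-168.51, 168.51]. Speed limits (degrees/s): [159.86, 159.86, 180, 180, 180, 180].

## Interface

Orientations are given as a 3x3 rotation matrix whose columns are the frame's x, y, z axes.
In Python, from cell import arm gives the robot as it stands. The module is installed in compiled form; this text tells all that it offers. Calls block until the motion is done:
- arm.reach(position, orientation): joint-space move of the TCP to a pose.
- arm.move_linear(position, rotation=None, rate=0.15): straight line of the TCP; rotation=None keeps the orientation; rate is the mean speed in m/s.
- arm.move_j(angles): joint-space move.
- arm.command_gripper(opening): finger opening in m; the grip force is fixed at half the most; returns when the fingers have stopped.
- arm.wait(seconds).
- arm.solve_ik(position, orientation): joint angles nearest the present ones, or None.
- arm.get_image(name): name is "scene" or "top" or "wrist"; returns the picture (420x560x3 uint8, red, green, blue); there is no depth.
- arm.get_calibration(name): a dict with "K" (3x3 intrinsics, pixels), "R" (3x3) and "t" (3): a world point X has camera coordinates R X + t; the wrist camera has in their place "mount" (4x4, takes a point from camera to tool coordinates, whose origin is the TCP and whose axes are the flange's). Camera axes: x right, y down, z forward; pixel columns grow to the right and rows downward; lengths in m; the calibration is good to about 2 mm. A picture is of the moment at which its call begins: read the wrist's pose just before it. get_calibration takes no time and is no camera call.
A pose or a line that the arm cannot do raises arm.PlanningError and nothing moves.
- arm.hand_in(): hands the job in; it is judged then, once.
Readings, each from a call of its own:
- arm.read_time_s(): time.
- arm.read_qpos(): joint angles.
- arm.read_qd(): joint speeds.
- arm.read_joint_efforts(): joint torques, N m.
- arm.read_tcp_pos(): TCP position.
- arm.read_tool_rot(): TCP orientation.
- arm.read_ft_force(): force on the tool from outside, world axes, zero at the start.
- arm.read_moment(): the same for the moment, N m.
- arm.read_grip_width(): finger opening in m.
- arm.read_gripper_force(): force on a finger pad.
Only numpy, scipy, OpenCV 4.12 (cv2) and the standard library are available. Lean on these libraries where they do the work, as an engineer would, in place of code of your own. Each camera call takes 0.05 s, during which the arm holds its last target. There are 200 camera calls.

## Working session

There is one attempt and no reset: what is moved stays moved. The work goes in short steps, each a Python script; the robot and the scene stay as the last script left them, time stands still between calls to the robot, and variables do not carry over. Pictures are saved under pics/ and viewed, at most 10 in all, crops included, and the job is handed in when it is done.

```bash
mkdir -p pics; python3 - <<'E'
from cell import arm
import cv2, numpy as np
for n in ("scene","top"):
    im=arm.get_image(n); cv2.imwrite(f"pics/{n}0.png",im[:,:,::-1])
    c=arm.get_calibration(n); print(n,c)
print(arm.get_calibration("wrist"),arm.hold_point_z,arm.read_time_s(),arm.read_tool_rot())
E
```

```text
scene {'K': array([[418.14805034,   0.        , 274.67121041],
       [  0.        , 418.14805034, 207.08728191],
       [  0.        ,   0.        ,   1.        ]]), 'R': array([[ 0.79905724,  0.60095081,  0.01912193],
       [ 0.37030611, -0.4668256 , -0.80308607],
       [-0.47368862,  0.64879271, -0.59555614]]), 't': array([-0.39103033, -0.13677232,  1.32473254])}
top {'K': array([[411.24053298,   0.        , 281.2302273 ],
       [  0.        , 411.24053298, 205.14247258],
       [  0.        ,   0.        ,   1.        ]]), 'R': array([[-0.02020401, -0.99951616, -0.02364838],
       [-0.9978106 ,  0.02164811, -0.062493  ],
       [ 0.06297471,  0.02233399, -0.99776519]]), 't': array([-0.00908103,  0.50639257,  1.06402872])}
{'K': array([[339.94482898,   0.        , 277.17007512],
       [  0.        , 339.94482898, 209.0627962 ],
       [  0.        ,   0.        ,   1.        ]]), 'mount': array([[ 6.91579857e-04, -9.65684816e-01, -2.59715918e-01,
         6.44454764e-02],
       [ 9.99998220e-01,  1.12380702e-03, -1.51575132e-03,
         6.71212055e-04],
       [ 1.75560860e-03, -2.59714408e-01,  9.65683874e-01,
        -1.41990317e-01],
       [ 0.00000000e+00,  0.00000000e+00,  0.00000000e+00,
         1.00000000e+00]])} 0.0187 0.1 [[ 9.45144521e-01  3.26652015e-01 -5.43074252e-04]
 [ 3.26652426e-01 -9.45142260e-01  2.07398743e-03]
 [ 1.64189748e-04 -2.13761438e-03 -9.99997702e-01]]
```

View pics/scene0.png

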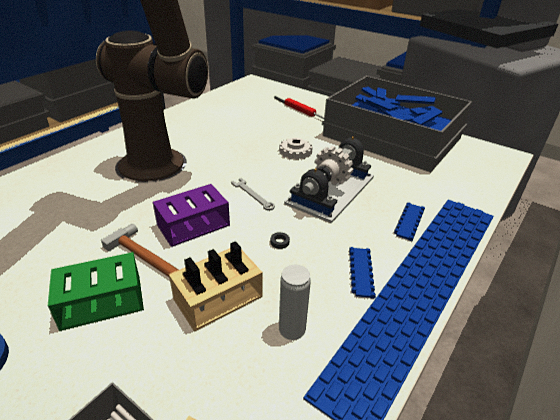

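View pics/top0.png

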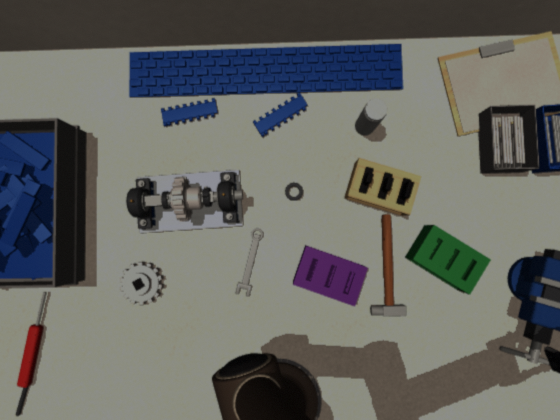

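The images show one plywood rack with three black grips, at top (384,187) and scene (215,285). Purple (330,275) and green (448,258) are empty look-alikes. The plywood one is the rack meant. The unit is at top (190,202). I'll confirm both in one enlarged composite.

```bash
cat > h.py <<'E'
from cell import arm
import cv2, numpy as np
def ray(n,u,v,z,pose=None):
    c=arm.get_calibration(n); d=np.linalg.inv(c["K"])@[u,v,1]
    if n=="wrist":
        p,Rt=pose; M=c["mount"]; R=Rt@M[:3,:3]; o=np.array(p)+Rt@M[:3,3]; d=R@d
    else:
        o=-c["R"].T@c["t"]; d=c["R"].T@d
    return o+d*(z-o[2])/d[2]
def proj(n,X,pose=None):
    c=arm.get_calibration(n)
    if n=="wrist":
        p,Rt=pose; M=c["mount"]; x=M[:3,:3].T@(np.array(Rt).T@(np.array(X)-p)-M[:3,3])
    else: x=c["R"]@X+c["t"]
    q=c["K"]@x; return q[:2]/q[2]
E
python3 - <<'E'
from h import *
t=cv2.imread("pics/top0.png"); s=cv2.imread("pics/scene0.png")
t2=cv2.convertScaleAbs(t,alpha=1.8)
def crop(im,x,y,w,h): return cv2.resize(im[y:y+h,x:x+w],(400,300),interpolation=cv2.INTER_CUBIC)
o=np.vstack([np.hstack([crop(t2,334,150,100,75),crop(t2,122,157,128,96)]),np.hstack([crop(s,160,230,120,90),crop(s,270,130,120,90)])])
cv2.imwrite("pics/comp.png",o)
# plywood mask on top
hsv=cv2.cvtColor(t,cv2.COLOR_BGR2HSV); roi=np.zeros(hsv.shape[:2],np.uint8); roi[140:230,330:430]=1
m=cv2.inRange(hsv,(12,70,60),(32,255,255))*roi
m=cv2.morphologyEx(m,cv2.MORPH_CLOSE,np.ones((9,9)))
c=max(cv2.findContours(m,0,2)[0],key=cv2.contourArea); r=cv2.minAreaRect(c); b=cv2.boxPoints(r)
print(r); print([ray("top",*p,0.075).round(3) for p in b])
print("gap~",ray("top",207,198,0.0975), "pillows",ray("top",142,205,.12),ray("top",230,195,.12))
E
```

```text
((381.6835021972656, 189.55503845214844), (67.71832275390625, 48.56179428100586), 16.69924545288086)
[array([ 0.504, -0.172,  0.075]), array([ 0.619, -0.21 ,  0.075]), array([ 0.567, -0.368,  0.075]), array([ 0.453, -0.329,  0.075])]
gap~ [0.52231342 0.15921738 0.0975    ] pillows [0.50707355 0.31085096 0.12      ] [0.52636226 0.09953662 0.12      ]
```

View pics/comp.png

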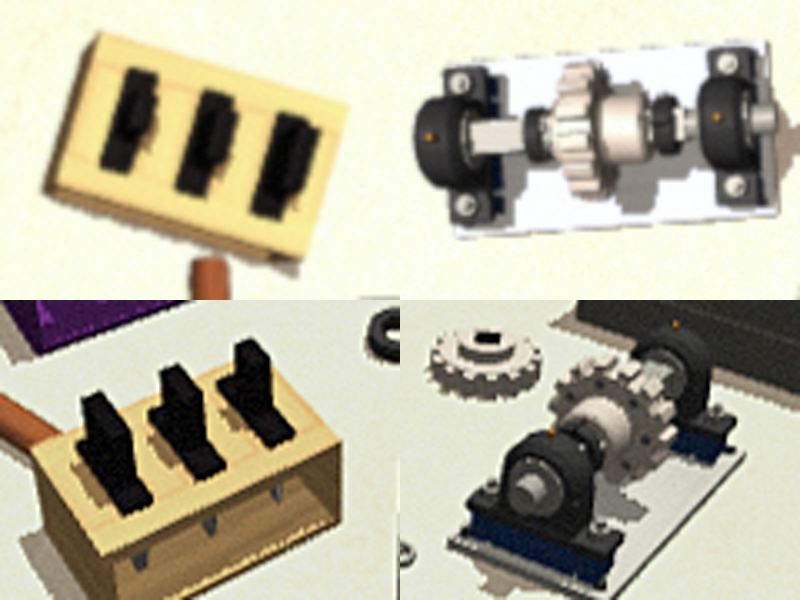

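The crops confirm the plywood rack holding three dark forks at top (384,187). On the unit, the dark collar is at top (207,197), between the right-hand pillow block and the white hub, so unit +y is roughly world +y. Next I take close wrist looks at both.

```bash
cat >> h.py <<'E'
def rot(yaw): # tool down, tool y along part's x, tool x along part's y
    a=np.radians(yaw); return np.array([[-np.sin(a),np.cos(a),0],[np.cos(a),np.sin(a),0],[0,0,-1.]])
def shot(name):
    pose=(np.array(arm.read_tcp_pos()),np.array(arm.read_tool_rot()))
    im=arm.get_image("wrist")[:,:,::-1].copy(); cv2.imwrite(f"pics/{name}.png",im); np.savez(f"pics/{name}.npz",p=pose[0],R=pose[1]); return im,pose
E
python3 - <<'E'
from h import *
R=rot(-18); c=np.array([.536,-.27,.0])
arm.reach(c+[0,0,.27]-0.02*R[:,0],R); a,_=shot("w_rack")
R=rot(5.2); g=np.array([.5225,.163,.0])
arm.reach(g+[0,0,.20]-0.064*R[:,0],R); b,_=shot("w_unit")
print(arm.read_time_s(),arm.read_qpos(),arm.read_tcp_pos())
cv2.imwrite("pics/w0.png",np.vstack([a,b])[:, :])
o=np.hstack([cv2.resize(a,(400,300)),cv2.resize(b,(400,300))])
cv2.imwrite("pics/w0.png",o)
E
```

```text
3.3 [ 5.89286404e+00  9.96232666e+00  1.06999033e+02 -2.63340672e-02
  6.29826731e+01  7.98062528e-01] [0.52905663 0.09820657 0.20040385]
```

View pics/w0.png

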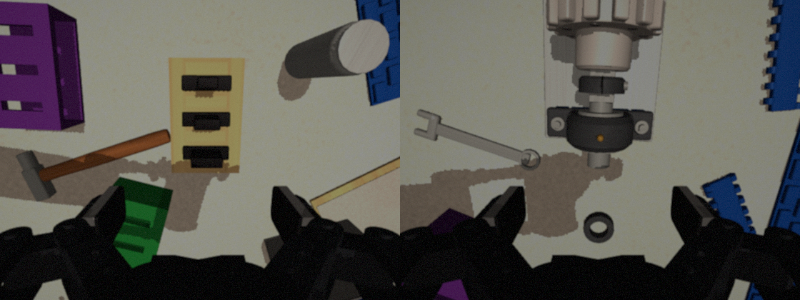

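Left: the plywood rack with three grips at (207,83), (205,121) and (206,154), half scale. Right: the collar at (200,85) and the hub above it at row ~65, with the gap between. I enlarge both.

```bash
python3 - <<'E'
from h import *
a=cv2.imread("pics/w_rack.png"); b=cv2.imread("pics/w_unit.png")
A=cv2.convertScaleAbs(a[72:252,222:362],alpha=1.8); B=cv2.convertScaleAbs(b[60:150,221:341],alpha=2)
A=cv2.resize(A,(400,514),interpolation=cv2.INTER_CUBIC)[:514]; B=cv2.resize(B,(400,300),interpolation=cv2.INTER_CUBIC)
o=np.zeros((514,800,3),np.uint8); o[:,:400]=A; o[:300,400:]=B
cv2.imwrite("pics/w1.png",o)
g=cv2.cvtColor(b,cv2.COLOR_BGR2GRAY)
print("unit rows 85-150, cols 265-297 mean:",[(r,int(g[r,272:292].mean()),int(g[r,262:268].mean()),int(g[r,294:299].mean())) for r in range(90,132)])
E
```

```text
unit rows 85-150, cols 265-297 mean: [(90, 127, 112, 127), (91, 112, 95, 118), (92, 94, 86, 101), (93, 90, 86, 87), (94, 94, 86, 88), (95, 90, 74, 91), (96, 76, 59, 86), (97, 60, 50, 69), (98, 62, 53, 62), (99, 65, 67, 74), (100, 71, 79, 95), (101, 87, 86, 110), (102, 106, 90, 114), (103, 114, 90, 117), (104, 116, 87, 117), (105, 107, 76, 116), (106, 82, 51, 102), (107, 47, 32, 73), (108, 30, 31, 42), (109, 30, 30, 33), (110, 32, 33, 33), (111, 37, 36, 38), (112, 41, 36, 40), (113, 42, 35, 40), (114, 38, 37, 42), (115, 42, 35, 42), (116, 40, 34, 40), (117, 39, 35, 42), (118, 41, 35, 39), (119, 40, 36, 41), (120, 40, 35, 41), (121, 39, 37, 40), (122, 42, 36, 41), (123, 42, 38, 40), (124, 43, 37, 40), (125, 43, 37, 40), (126, 43, 37, 43), (127, 43, 38, 39), (128, 41, 36, 39), (129, 42, 45, 39), (130, 46, 58, 40), (131, 56, 70, 56)]
```

View pics/w1.png

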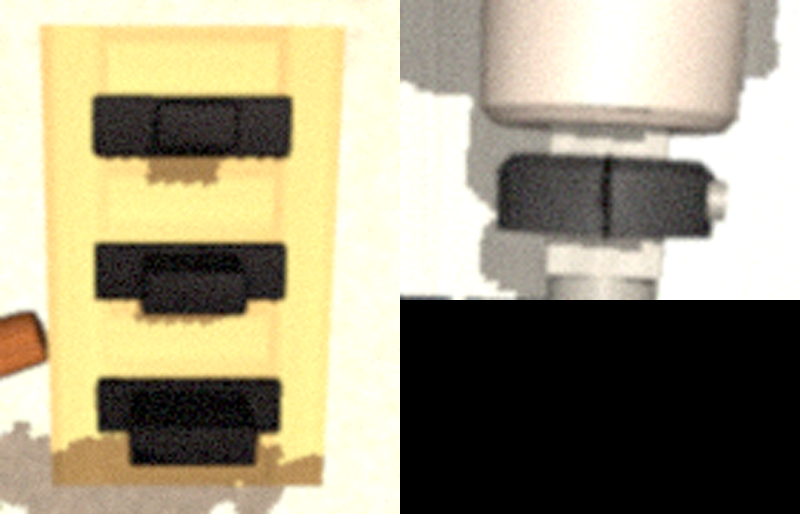

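Grips from the top (+y side) down are narrow, middle and wide, so thin, medium and thick. The collar face is near row 107 and the hub edge near row 98-99, giving a gap of about 5 mm. I compute the positions.

```bash
python3 - <<'E'
from h import *
d=np.load("pics/w_unit.npz"); P=(d["p"],d["R"])
b=cv2.imread("pics/w_unit.png"); g=cv2.cvtColor(b,cv2.COLOR_BGR2GRAY).astype(float)
uy=rot(5.2)[:,0]; ux=rot(5.2)[:,1]
f=lambda u,v,z:ray("wrist",u,v,z,P)
print("collar edge",f(281,106.7,.106),"shaft y along",[ (r,round(float((f(281,r,.110)-f(281,106.7,.106))@uy)*1e3,2)) for r in (96,97,98,99,100)])
# shaft sides in rows 134-138 and 100-105 ; collar sides
for r in (103,104,133,134,135): print(r,[int(x) for x in g[r,255:310]])
print([ (c,int(g[118,c])) for c in range(246,256)],[ (c,int(g[118,c])) for c in range(308,322)])
# bolts/pillow direction: collar bottom edge slope
m=(g<60).astype(np.uint8); m[:100]=0; m[128:]=0; 
ys=[(c,np.argmax(m[100:,c])+100) for c in range(258,310)]; print(np.polyfit(*zip(*ys),1), ys[::6])
# forks
d=np.load("pics/w_rack.npz"); P2=(d["p"],d["R"]); a=cv2.imread("pics/w_rack.png")
k=cv2.inRange(a.max(2),0,45); k[:80]=0;k[240:]=0;k[:,:245]=0;k[:,335:]=0
for c in cv2.findContours(k,0,2)[0]:
    if cv2.contourArea(c)>200: 
        x,y,w,h=cv2.boundingRect(c); r=cv2.minAreaRect(c)
        L=ray("wrist",x,y,.083,P2); Rr=ray("wrist",x+w,y,.083,P2)
        M=(L+Rr)/2-.010*rot(-18)[:,0]; e=Rr-L; print((x,y,w,h),r[2],M.round(4),"len",np.linalg.norm(e).round(4),"yaw",np.degrees(np.arctan2(e[1],e[0])).round(1))
hs=cv2.cvtColor(a,cv2.COLOR_BGR2HSV); q=cv2.inRange(hs,(12,70,60),(32,255,255)); q[:,:230]=0;q[:,350:]=0; q[:75]=0;q[250:]=0
q=cv2.morphologyEx(q,cv2.MORPH_CLOSE,np.ones((5,5)))
c=max(cv2.findContours(q,0,2)[0],key=cv2.contourArea); ap=cv2.approxPolyDP(c,6,True)[:,0]; print([(tuple(p),ray("wrist",*map(float,p),.075,P2).round(4)) for p in ap])
E
```

```text
collar edge [0.52411861 0.1702819  0.106     ] shaft y along [(96, 6.54), (97, 5.92), (98, 5.3), (99, 4.68), (100, 4.06)]
103 [81, 76, 85, 81, 82, 81, 78, 82, 80, 80, 84, 101, 113, 116, 119, 120, 119, 114, 115, 114, 113, 113, 111, 116, 115, 116, 118, 115, 117, 113, 113, 113, 111, 116, 117, 117, 114, 120, 119, 117, 119, 117, 118, 117, 117, 112, 114, 130, 138, 134, 132, 135, 133, 131, 135]
104 [78, 79, 76, 76, 77, 77, 77, 77, 73, 77, 85, 100, 112, 112, 115, 115, 118, 113, 112, 113, 113, 113, 115, 110, 116, 118, 118, 117, 115, 114, 117, 116, 117, 121, 124, 121, 121, 123, 122, 121, 117, 116, 115, 118, 116, 109, 114, 132, 136, 135, 138, 134, 132, 133, 136]
133 [81, 79, 81, 82, 77, 79, 79, 75, 82, 76, 81, 95, 94, 91, 94, 95, 95, 97, 92, 92, 86, 70, 76, 69, 72, 75, 76, 69, 72, 71, 72, 74, 69, 68, 73, 66, 69, 75, 91, 113, 112, 106, 96, 91, 93, 115, 130, 135, 133, 132, 133, 133, 131, 130, 132]
134 [78, 79, 81, 78, 81, 81, 76, 77, 83, 86, 99, 110, 114, 115, 118, 114, 116, 113, 110, 110, 101, 96, 94, 96, 97, 99, 100, 97, 98, 98, 89, 87, 79, 76, 75, 78, 72, 80, 96, 114, 117, 114, 113, 110, 106, 
[... 892 characters left out ...]
(256, 158, 66, 24) 90.0 [ 0.5445 -0.2764  0.083 ] len 0.0635 yaw -18.0
(255, 106, 69, 21) -0.0 [ 0.5594 -0.2308  0.083 ] len 0.0639 yaw -18.0
[((np.int32(236), np.int32(81)), array([ 0.5221, -0.1845,  0.075 ])), ((np.int32(239), np.int32(186)), array([ 0.4912, -0.279 ,  0.075 ])), ((np.int32(230), np.int32(182)), array([ 0.484 , -0.2724,  0.075 ])), ((np.int32(230), np.int32(199)), array([ 0.478 , -0.2888,  0.075 ])), ((np.int32(239), np.int32(200)), array([ 0.4863, -0.2927,  0.075 ])), ((np.int32(240), np.int32(242)), array([ 0.472 , -0.3358,  0.075 ])), ((np.int32(333), np.int32(241)), array([ 0.5654, -0.365 ,  0.075 ])), ((np.int32(342), np.int32(82)), array([ 0.6158, -0.2159,  0.075 ]))]
```

```bash
python3 - <<'E'
from h import *
d=np.load("pics/w_unit.npz"); P=(d["p"],d["R"]); b=cv2.imread("pics/w_unit.png")
g=cv2.GaussianBlur(cv2.cvtColor(b,cv2.COLOR_BGR2GRAY),(3,3),0).astype(float)
ang=lambda v:np.degrees(np.arctan2(v[1],v[0]))
f=lambda u,v,z:ray("wrist",u,v,z,P)
def cross(p,t): # first subpixel crossing of falling/rising profile
    i=np.where((p[:-1]-t)*(p[1:]-t)<=0)[0]
    return i[0]+(p[i[0]]-t)/(p[i[0]]-p[i[0]+1]+1e-9) if len(i) else np.nan
# collar gap-face edge
E=np.array([(c,101+cross(g[101:115,c],62 if c<296 else 75)) for c in range(262,304)]); 
pts=np.array([f(c,r,.085+np.sqrt(max(.021**2-((c-283.3)*.00069)**2,0))) for c,r in E if np.isfinite(r)])
k=np.polyfit(pts[:,0],pts[:,1],1); print("collar yaw",np.degrees(np.arctan(k[0])),"face at x=.524:",np.polyval(k,.524), "rms",np.std(pts[:,1]-np.polyval(k,pts[:,0])))
# shaft sides at z=.0975
for side,c0,c1 in(("L",260,270),("R",297,306)):
    q=[]
    for r in list(range(102,105))+list(range(135,140)):
        dd=np.diff(g[r,c0:c1]); w=np.clip(dd,0,None)**2; q.append(f(c0+.5+(w*np.arange(len(w))).sum()/w.sum(),r,.0975))
    q=np.array(q); v=np.polyfit(q[:,1],q[:,0],1); print(side,"yaw",-np.degrees(np.arctan(v[0])),"x at y=.17",np.polyval(v,.17))
# hub edge against lit plate, right of shaft
for c in range(303,312,2): print(c,[int(x) for x in g[88:104,c]])
# plate's side edges at z~.01 : near rows 150-186
for c in (200,364): print([int(x) for x in g[100,c-6:c+14:1]],[int(x) for x in g[20,c-6:c+14]])
for yaw in(2,5.2): print(yaw,[(r,round(float((f(306,r,.103)-np.array([.524,np.polyval(k,.524),0]))@rot(yaw)[:,0])*1e3,1)) for r in(96,98,100)])
E
```

```text
collar yaw 2.509578302084273 face at x=.524: 0.17043532342798617 rms 0.0002057643028724555
L yaw 2.6425142825327494 x at y=.17 0.5137277662543651
R yaw 3.298290536753862 x at y=.17 0.5384320098195958
303 [121, 120, 120, 116, 107, 96, 91, 89, 83, 70, 56, 58, 82, 111, 129, 134]
305 [119, 119, 117, 114, 107, 98, 90, 86, 82, 70, 57, 60, 85, 115, 130, 134]
307 [117, 117, 115, 112, 106, 96, 88, 84, 81, 71, 60, 62, 86, 114, 130, 133]
309 [113, 113, 112, 110, 104, 95, 87, 82, 78, 70, 61, 64, 86, 114, 130, 134]
311 [108, 108, 108, 106, 102, 93, 85, 80, 77, 70, 61, 64, 86, 114, 129, 133]
[133, 133, 134, 134, 133, 131, 129, 123, 119, 123, 127, 130, 132, 132, 132, 131, 132, 132, 133, 133] [129, 130, 130, 129, 126, 119, 114, 118, 122, 115, 100, 85, 77, 79, 89, 105, 119, 125, 126, 126]
[133, 133, 132, 128, 126, 128, 132, 133, 132, 132, 132, 133, 133, 134, 134, 132, 133, 134, 133, 132] [119, 120, 120, 120, 123, 124, 122, 113, 98, 86, 84, 94, 109, 122, 128, 130, 129, 128, 129, 129]
2 [(96, 7.7), (98, 6.4), (100, 5.2)]
5.2 [(96, 6.8), (98, 5.5), (100, 4.2)]
```

```bash
cat >> h.py <<'E'
RY=-18.0; UY=2.8
FORK=dict(thin=[.5594,-.2308],medium=[.5445,-.2764],thick=[.5295,-.3206])
def pick(n):
    R=rot(RY); p=np.array(FORK[n]+[.088])
    arm.reach(p+[0,0,.10],R); arm.move_linear(p,rate=.15)
    arm.command_gripper(0.0); w=arm.read_grip_width()
    arm.move_linear(p+[0,0,.13],rate=.25); return w
E
python3 - <<'E'
from h import *
print(pick("thin"),arm.read_gripper_force(),arm.read_time_s())
R=rot(UY); g=np.array([.526,.1704,0])
arm.reach(g+2.5e-3*R[:,0]+[0,0,.30-.0187],R)
im,P=shot("w_hold"); print(arm.read_ft_force(),arm.read_tcp_pos(),arm.read_time_s())
o=cv2.convertScaleAbs(im[40:340,130:430],alpha=1.8); cv2.imwrite("pics/w_hold_c.png",cv2.resize(o,(600,600)))
E
```

```text
0.02311854560238598 60.746190547943115 6.6333
[-0.07096642 -0.60895249 -0.82877172] [0.52617084 0.17181389 0.28081609] 8.2
```

View pics/w_hold_c.png

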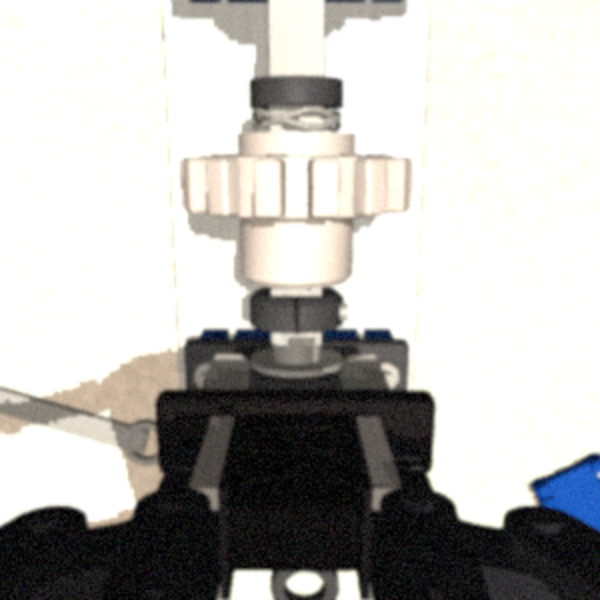

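The thin fork is held upright, with its shoulder edge at crop row ~392 and columns 157-434. The collar and hub are clear ahead. I compute the in-hand offset and then descend by feel.

```bash
cat >> h.py <<'E'
def descend(n,off,zfrom,zto,fmax,F0,step=.004,dy=0.0,dx=0.0):
    """lower the fork in steps; z is grip height above home (m). returns log"""
    R=rot(UY); t=dict(thin=5,medium=7.5,thick=10)[n]*1e-3
    base=np.array([.526,.1704,0])+R[:,0]*(t/2+dy-off[0])+R[:,1]*(dx-off[1]); log=[]
    z=zfrom
    while True:
        arm.move_linear(base+[0,0,.1475-.017+z],R,rate=.04)
        F=R.T@(np.array(arm.read_ft_force())-F0); zz=arm.read_tcp_pos()[2]-.1305
        log.append((round(zz*1e3,1),*(F*[1,1,-1]).round(1)))  # along y, x, up
        if -F[2]>fmax or abs(F[0])>12 or abs(F[1])>12 or z<=zto+1e-6: return log,base,F
        z=max(z-step,zto)
E
python3 - <<'E'
from h import *
c=arm.get_calibration("wrist")
I=(np.zeros(3),np.eye(3))
L=ray("wrist",208.5,236,.013,I); Rr=ray("wrist",347,236,.013,I); print(L,Rr,(L+Rr)/2-[.010,0,0])
im=cv2.imread("pics/w_hold.png").max(2); print([int(x) for x in im[226:252,260:296].mean(1)])
print([int(x) for x in im[240,202:214]],[int(x) for x in im[240,340:354]])
d=np.load("pics/w_hold.npz"); P=(d["p"],d["R"]); g=im
print([(r,int(g[r,268:276].mean())) for r in range(176,196)])
for r in (185,187): print(ray("wrist",279,r,.106,P), ray("wrist",279,r,.106,P)[1])
E
```

```text
[ 0.00977298 -0.03408773  0.013     ] [0.0098254  0.03268885 0.013     ] [-0.00020081 -0.00069944  0.013     ]
[69, 61, 44, 25, 22, 24, 25, 24, 19, 11, 10, 8, 10, 13, 16, 19, 21, 22, 22, 21, 17, 10, 9, 7, 8, 7]
[111, 114, 113, 117, 112, 92, 51, 22, 22, 24, 21, 11] [14, 1, 11, 15, 7, 18, 59, 114, 153, 162, 163, 165, 163, 160]
[(176, 161), (177, 161), (178, 161), (179, 160), (180, 157), (181, 145), (182, 125), (183, 116), (184, 122), (185, 135), (186, 135), (187, 113), (188, 73), (189, 37), (190, 39), (191, 41), (192, 43), (193, 46), (194, 52), (195, 49)]
[0.52647608 0.1754391  0.106     ] 0.17543910093449466
[0.52657206 0.17351518 0.106     ] 0.17351518446328112
```

```bash
python3 - <<'E'
from h import *
F0=np.array(arm.read_ft_force())
log,base,F=descend("thin",(-.0002,-.0007),.056,.002,13,F0,dy=.0003)
for l in log: print(l)
print(arm.read_time_s())
E
```

```text
(np.float64(56.2), np.float64(0.3), np.float64(0.5), np.float64(0.7))
(np.float64(51.5), np.float64(0.6), np.float64(0.4), np.float64(1.0))
(np.float64(47.5), np.float64(0.9), np.float64(-0.1), np.float64(0.4))
(np.float64(43.6), np.float64(1.0), np.float64(-0.5), np.float64(0.5))
(np.float64(39.6), np.float64(0.0), np.float64(0.1), np.float64(0.1))
(np.float64(35.6), np.float64(1.0), np.float64(-0.1), np.float64(0.0))
(np.float64(31.6), np.float64(0.6), np.float64(-0.3), np.float64(0.2))
(np.float64(27.6), np.float64(1.0), np.float64(0.5), np.float64(-0.5))
(np.float64(23.6), np.float64(0.6), np.float64(-0.3), np.float64(0.2))
(np.float64(19.6), np.float64(0.1), np.float64(-0.2), np.float64(0.2))
(np.float64(15.6), np.float64(0.2), np.float64(-0.7), np.float64(-0.2))
(np.float64(11.6), np.float64(1.9), np.float64(-0.2), np.float64(0.5))
(np.float64(7.6), np.float64(-0.3), np.float64(-0.2), np.float64(-0.1))
(np.float64(3.6), np.float64(0.8), np.float64(0.4), np.float64(0.1))
(np.float64(1.9), np.float64(-0.5), np.float64(0.0), np.float64(-0.1))
14.2167
```

The thin fork drops in with no drag, so it is loose. While it sits there I feel sideways for the collar and hub faces, then return it and try the medium.

```bash
python3 - <<'E'
from h import *
R=rot(UY); p0=np.array(arm.read_tcp_pos()); F0=np.array(arm.read_ft_force())
def fy(): return float(np.mean([R[:,0]@(np.array(arm.read_ft_force())-F0) for _ in range(3)]))
for s in(-1,1):
    for i in range(1,9):
        arm.move_linear(p0+R[:,0]*s*i*4e-4,rate=.02); f=fy(); print(s*i*.4,round(f,1),end="; ")
        if abs(f)>3: break
    arm.move_linear(p0,rate=.03); print(arm.read_time_s())
E
```

```text
-0.4 1.1; -0.8 1.9; -1.2000000000000002 0.9; -1.6 2.8; -2.0 6.1; 15.7167
0.4 -0.3; 0.8 -1.8; 1.2000000000000002 -2.5; 1.6 -2.8; 2.0 -3.3; 17.2167
```

```bash
cat >> h.py <<'E'
def putback(n):
    arm.move_linear(np.array(arm.read_tcp_pos())+[0,0,.15],rate=.2)
    R=rot(RY); p=np.array(FORK[n]+[.088])
    arm.reach(p+[0,0,.13],R); F0=np.array(arm.read_ft_force())
    for z in (.075,.05,.025,.004,.0005):
        arm.move_linear(p+[0,0,z],rate=.12); F=np.array(arm.read_ft_force())-F0
        if abs(F[:2]).max()>8 or F[2]>8: print("contact",z,F)
    arm.command_gripper(.06); arm.move_linear(p+[0,0,.10],rate=.25)
def hover(n):
    R=rot(UY); arm.reach(np.array([.526,.1704,.2813])+R[:,0]*2.5e-3,R)
    im,P=shot("hold_"+n); m=im.max(2).astype(float)
    row=226+np.argmax(m[226:245,265:291].mean(1)<45); I=(np.zeros(3),np.eye(3))
    cl=[c for c in range(190,370) if m[240,c]<60]; c=np.median(cl)
    L=ray("wrist",min(cl),row,.013,I); Q=ray("wrist",max(cl)+1,row,.013,I)
    return row,min(cl),max(cl),((L+Q)/2-[.010,0,0]).round(4)
E
python3 - <<'E'
from h import *
putback("thin"); print(arm.read_time_s())
arm.command_gripper(.085); print(pick("medium"),arm.read_gripper_force())
print(hover("medium"),arm.read_ft_force(),arm.read_time_s())
a=cv2.imread("pics/hold_medium.png"); t=arm.get_image("top")[:,:,::-1]
o=np.hstack([cv2.resize(cv2.convertScaleAbs(a[40:340,130:430],alpha=1.8),(400,400)),cv2.resize(cv2.convertScaleAbs(t[140:240,334:434],alpha=1.8),(400,400),interpolation=2)])
cv2.imwrite("pics/c2.png",o)
E
```

```text
contact 0.05 [-2.76154538  1.26252619 16.39843185]
22.525
0.031355504680269215 61.32477164268494
(np.int64(229), 208, 345, array([ 0.0033, -0.0011,  0.013 ])) [-0.03417415 -0.85643314 -0.7671    ] 26.9417
```

View pics/c2.png

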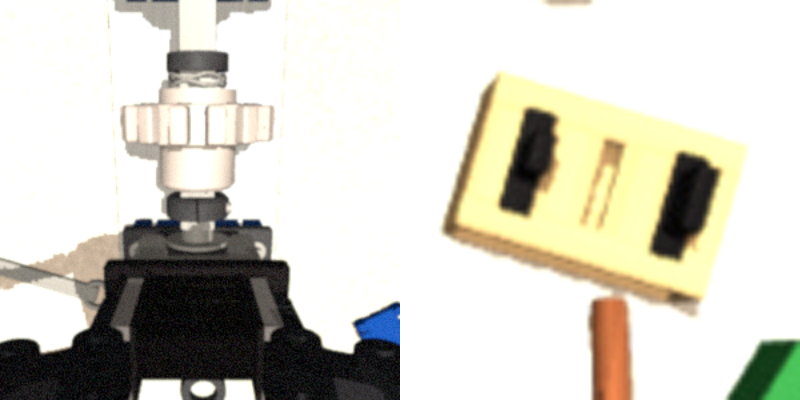

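The rack view shows thin (left) and thick (right) hanging, with the middle slot empty. The medium fork is held upright with its shoulder edge at row ~236, as thin had. I descend with medium, using the collar position found by feel.

```bash
python3 - <<'E'
from h import *
F0=np.array(arm.read_ft_force())
log,base,F=descend("medium",(-.0002,-.0008),.052,.002,13,F0,dy=-.0008)
for l in log: print(*map(float,l))
print(arm.read_time_s())
E
```

```text
52.2 0.5 0.1 -0.6
47.5 -0.0 0.6 -0.9
43.5 -0.6 0.3 -1.1
39.6 -1.9 0.6 -0.7
35.6 -3.1 0.5 -1.3
31.7 -2.7 1.6 -2.8
27.7 -2.5 1.3 -2.1
23.7 -1.1 1.4 -1.9
19.7 -1.2 2.0 -1.4
15.6 -1.5 0.2 -1.4
11.6 -0.4 0.7 -1.1
7.6 -1.5 1.1 -1.1
3.6 -0.8 1.3 -1.1
1.9 -0.0 0.4 -0.3
32.8583
```

```bash
python3 - <<'E'
from h import *
R=rot(UY); p0=np.array(arm.read_tcp_pos())
def f():
    arm.wait(.05); return (np.mean([np.array(arm.read_ft_force()) for _ in range(5)],0)@R)
print("rest",f().round(2))
for s in(-1,1):
    for i in range(1,6):
        arm.move_linear(p0+R[:,0]*s*i*4e-4,rate=.02); v=f(); print(round(s*i*.4,1),v.round(1),end="; ")
        if abs(v[0]-(-.8))>4.5: break
    arm.move_linear(p0,rate=.03); print(arm.read_time_s())
for dz in(.002,.004,.002,0):
    arm.move_linear(p0+[0,0,dz],rate=.02); print(dz,f().round(2))
print(arm.read_time_s())
E
```

```text
rest [0.51 0.63 0.7 ]
-0.4 [ 0.7  0.1 -0.1]; -0.8 [3.2 1.  0.6]; -1.2 [4.3 0.5 0.5]; 34.0583
0.4 [ 0.4  1.4 -0.1]; 0.8 [-1.9  1.4 -0.6]; 1.2 [-4.4  0.1 -1. ]; 1.6 [-4.8  1.1  0.2]; 2.0 [-4.4  1.5  0.7]; 35.8083
0.002 [-2.72  0.88  2.97]
0.004 [-1.35 -1.19  3.8 ]
0.002 [-1.11 -1.72  0.83]
0 [-1.74 -0.35 -0.52]
37.0083
```

Lifting 2-4 mm met about 3 N of drag and lateral play is nearly nil, so medium appears nipped. I seat it gently, let go, and confirm by comparing the sprocket's position from the same hover pose.

```bash
python3 - <<'E'
from h import *
R=rot(UY); p0=np.array(arm.read_tcp_pos()); F0=np.array(arm.read_ft_force())
for i in range(1,10):
    arm.move_linear(p0-[0,0,i*5e-4],rate=.02); f=arm.read_ft_force()-F0; print(i*.5,f.round(1).tolist(),end="; ")
    if f[2]>7: break
arm.command_gripper(.06); arm.move_linear(np.array(arm.read_tcp_pos())+[0,0,.07],rate=.2)
arm.reach(np.array([.526,.1704,.2813])+R[:,0]*2.5e-3,R)
im,P=shot("after_med"); t=arm.read_time_s(); print(t)
old=cv2.imread("pics/hold_medium.png"); d=np.load("pics/hold_medium.npz"); print(P[0]-d["p"])
G=lambda a,s:cv2.cvtColor(a,cv2.COLOR_BGR2GRAY)[s].astype(np.float32)
for nm,s in dict(rim=np.s_[112:152,215:342],hub=np.s_[150:172,235:320],shaft_collar2=np.s_[74:94,248:308],plate=np.s_[40:70,200:350],spring_to_hub=np.s_[100:178,210:345]).items():
    print(nm,cv2.phaseCorrelate(G(old,s),G(im,s),cv2.createHanningWindow((s[1].stop-s[1].start,s[0].stop-s[0].start),cv2.CV_32F)))
g=lambda a:[int(x) for x in G(a,np.s_[110:196,270:290]).mean(1)]
print(g(old));print(g(im))
o=np.hstack([cv2.resize(cv2.convertScaleAbs(a[40:340,130:430],alpha=1.8),(400,400)) for a in(old,im)]); cv2.imwrite("pics/c3.png",o)
E
```

```text
0.5 [-1.6, 0.5, 1.6]; 1.0 [-0.6, -0.4, 1.6]; 1.5 [-0.0, -0.2, 0.3]; 2.0 [0.0, 0.4, 4.5]; 2.5 [-1.6, -0.5, 7.4]; 39.625
[-4.40532079e-04  8.71027426e-04  5.53457622e-06]
rim ((0.5583690990298535, -0.3040182981507371), 0.9568189850077033)
hub ((0.31254266150181564, -0.3415740334006667), 1.0388518112677114)
shaft_collar2 ((0.06504589801809146, 0.8321704501042966), 1.1514582236607869)
plate ((0.5935106293081702, 0.8071159415049554), 0.9465864651997884)
spring_to_hub ((1.0719347809963011, -0.37152592643106175), 0.922641165168197)
[158, 158, 159, 159, 159, 158, 152, 137, 132, 142, 140, 139, 140, 139, 137, 139, 139, 139, 138, 139, 139, 139, 138, 138, 138, 138, 139, 138, 139, 139, 139, 140, 139, 139, 139, 139, 140, 136, 120, 101, 99, 118, 144, 157, 158, 158, 157, 158, 158, 158, 158, 159, 157, 157, 158, 158, 158, 158, 157, 157, 158, 157, 157, 158, 157, 158, 157, 157, 156, 157, 154, 140, 119, 113, 120, 130, 132, 112, 70, 36, 34, 39, 41, 46, 49, 49]
[137, 138, 137, 138, 137, 134, 122, 111, 112, 117, 121, 120, 118, 118, 118, 118, 119, 120, 119, 120, 119, 119, 119, 120, 119, 120, 120, 120, 119, 120, 119, 120, 120, 120, 120, 119, 120, 114, 94, 82, 100, 121, 131, 135, 137, 137, 138, 137, 137, 136, 137, 137, 137, 137, 137, 137, 137, 137, 137, 136, 137, 136, 136, 137, 136, 136, 137, 133, 111, 64, 21, 15, 20, 16, 11, 6, 5, 7, 7, 6, 6, 6, 5, 7, 8, 15]
```

View pics/c3.png

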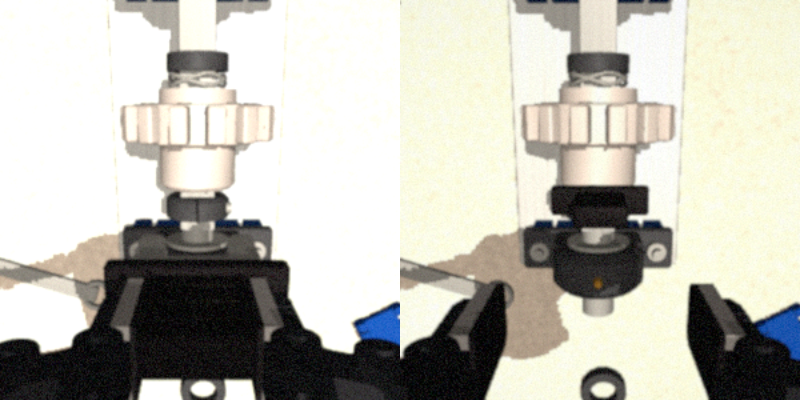

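Fixed parts shifted +0.82 px with the camera, while the sprocket shifted -0.33 px. The hub is therefore pushed back about 1 mm, so the medium fork is nipped. It stands level at (600,205) with the fingers clear. One light press on the grip's top with shut fingers checks that it is home.

```bash
python3 - <<'E'
from h import *
R=rot(UY); b=np.array([.526,.1694,0])+R[:,0]*.00375
arm.command_gripper(0); arm.move_linear(b+[0,0,.176],R,rate=.15); arm.wait(.1); F0=np.array(arm.read_ft_force())
for z in np.arange(.174,.1665,-.0008):
    arm.move_linear(b+[0,0,z],rate=.02); f=arm.read_ft_force()-F0; print(round(arm.read_tcp_pos()[2],4),f.round(1).tolist(),end="; ")
    if f[2]>9: break
arm.move_linear(b+[0,0,.26],rate=.2); print(arm.read_time_s())
arm.reach(np.array([.45,.0,.33]),rot(UY)); t=arm.get_image("top")[:,:,::-1]; s=arm.get_image("scene")[:,:,::-1]
o=np.vstack([np.hstack([cv2.resize(cv2.convertScaleAbs(t,alpha=1.5)[150:255,110:250],(400,300),interpolation=2),cv2.resize(cv2.convertScaleAbs(t,alpha=1.5)[150:240,330:450],(400,300),interpolation=2)]),
 np.hstack([cv2.resize(s[130:220,270:390],(400,300),interpolation=2),cv2.resize(s[225:330,150:290],(400,300),interpolation=2)])]); cv2.imwrite("pics/fin.png",o); print(arm.read_time_s())
E
```

```text
0.1745 [-0.1, 0.8, -0.4]; 0.1732 [-0.5, 0.2, -0.2]; 0.1723 [0.4, 0.1, 0.5]; 0.1715 [-0.0, 0.4, 0.7]; 0.1707 [-0.2, 0.3, 0.7]; 0.1699 [1.4, -0.9, -0.5]; 0.1696 [0.5, -0.2, 3.0]; 0.1695 [-1.3, -0.5, 6.1]; 0.1695 [-2.3, -0.5, 9.1]; 44.0333
44.9583
```

View pics/fin.png

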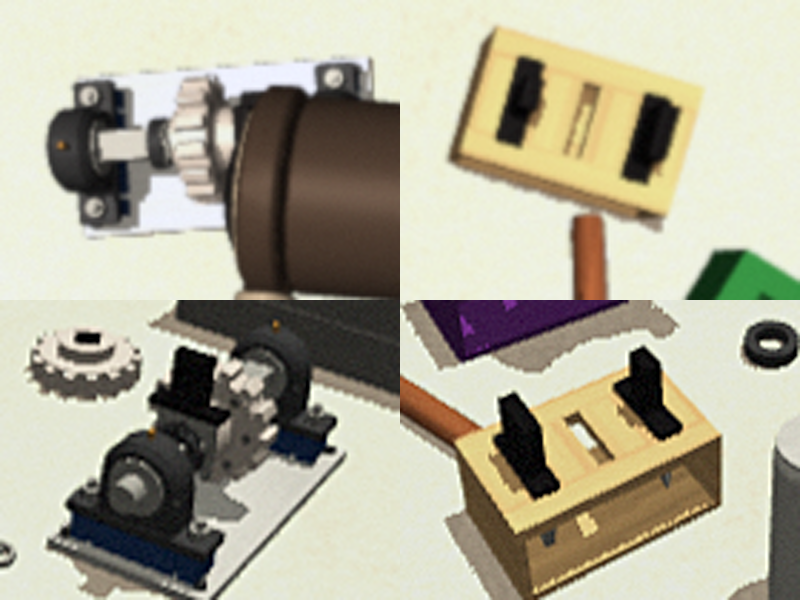

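The grip's top is rigid at z = 0.1695 m, exactly the home height. The medium fork stands upright on the shaft, thin and thick hang seated in the plywood rack, and the robot is clear.

```bash
python3 -c "
from cell import arm
print(arm.hand_in())"
```

```text
the job is handed in; nothing more can be done
None
```

The medium fork is the one that fits: it went in with a light drag of about 3 N and pushed the hub back about 1 mm, and it stands home and upright on the shaft, let go, with thin (tried first, no drag) and thick (not tried) hanging in the plywood rack; I handed the job in at about 45 s.

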